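# Proof-load a printed stand-off on the cam press

## Task

Proof-load the printed stand-off that stands in the cam press: with the lever still down, zero the load indicator by pressing its push button fully down and letting it come up again (not again once the press is loaded). Then take the lever by its hand grip, raise it to the cam's highest lift, where the arm stands straight up, and hold it there for the reading; finish while still holding the grip, since the sprung lever drops if let go. Leave the other things on the bench where they are.

Things in the scene. Friction and masses are not known exactly. Their poses are not given: they have to be found in the camera images.
- stand: Cam press fixed to the bench: aluminium base plate 160 x 190 x 12 mm, two slotted 30 mm columns at the rear (55 mm behind the shaft), head plate 170 mm wide with its top 242 mm up. Origin: on the bench, straight below the middle of the cam shaft; x points to its rear, y to its left, z up. The shaft lies along y, 100 mm above the bench; the lever is outside the frame on the right (-y) side.
- cam_lever (a joint): Lever angle, rad. 0: resting on its stop, arm to the press's front (-x) and 10 degrees below level. It grows as the arm swings up; at 1.75 the arm stands straight up, the cam at its highest lift (12 mm); beyond, up to a stop at 2.35, the lift falls again. A spring always pulls it back to 0: some 2 N at the grip at rest, 3 to 5 N on the way up and at the top. Let go, it drops.
- lever_grip: The lever's hand grip: black round bar, 22 mm in diameter, 80 mm long, parallel to the press's y axis, revolving freely about its own length (so its axes tell nothing). Origin: its centre, 110 mm from the shaft's axis, at y = -146 mm of the press; 80 mm above the bench at rest, 210 mm with the arm upright. The flat steel arm (18 x 8 mm) meets its inner end, at y = -98 mm.
- shaft_end (a point): Point on the extended axis of the cam shaft, level with the middle of the grip (stand's x = 0, y = -146 mm, z = 100 mm): the centre of the circle of 110 mm radius on which the grip's centre moves. Axes as the stand's.
- specimen: Stand-off under test: white printed spool, 30 mm in diameter and 30 mm high, about 20 g, standing loose on the steel anvil in the press, 165 mm above the bench. Origin: centre of its underside. Already in place: as the cam lifts the anvil it closes a 3 mm gap to the load cell, and the anvil's spring presses it on with about 14 N at the highest lift.
- load_cell: The load cell: steel drum 46 mm in diameter under the head plate, with a round pressure foot 32 mm in diameter. Origin: centre of the foot's underside, 198 mm above the bench.
- follower (a joint): Lift of the plate that rides on the cam, m: 0 at rest, 0.012 at the highest lift.
- indicator: Load indicator fixed to the bench, left or right of the press: grey desk case 120 x 130 mm; its front deck is 36 mm high and carries the only push button, its rear 45 mm is a display hood 70 mm high. Origin: on the bench under the middle of the case; x points to its rear (hood), y to its left.
- zero_button_top (a point): Centre of the top of the indicator's round zero button: plain grey, 30 mm in diameter, in a black collar 46 mm in diameter and 12 mm high, at x = -27 mm of the indicator; 58 mm above the bench when up. It is pressed straight down.
- zero_button (a joint): How far the zero button is down, m: 0 up, 0.006 fully down. It springs back; fully down takes about 5 N.
- spare_a: Spare stand-off, like the one under test, standing on the bench in front of the press. Origin: centre of its underside. Leave alone.
- spare_b: A second such spare in front of the press. Leave alone.
- scale: Low grey bench scale 150 x 120 mm, with a steel pan 32 mm above the bench, on the other side of the press from the indicator; no button. Origin: centre of its underside. Leave alone.
- vase: Black printed vase, 64 mm in diameter and 90 mm high, on the scale's pan. Origin: centre of its underside. Leave alone.
- hex_driver: Screwdriver with a black handle lying on the bench, handle to the robot, just right of the lever's grip, about 200 mm long and 26 mm thick. Origin: middle of its length. Leave alone.
- scraper: Scraper lying flat on the bench to the right rear, about 280 mm long and 20 mm thick. Origin: middle of its length. Leave alone.
- resin_bottle: Black bottle, 72 mm in diameter and 190 mm high, at the left rear. Origin: centre of its underside. Leave alone.
- alcohol_bottle: White bottle, 60 mm in diameter and 150 mm high, at the right rear. Origin: centre of its underside. Leave alone.
There are look-alikes about, which are no part of the job. Leave any green or orange look-alike of the indicator alone.

How it is judged:
On the way, in this order (a step that is already met when the one before it is completed fails the run):
1. the zero button is pressed fully down with the lever still at rest (value of joint zero_button above 0.005 m and value of joint cam_lever below 0.15 rad), for 0.1 s.
2. the button is up again, the lever still down (value of joint zero_button below 0.001 m and value of joint cam_lever below 0.3 rad), for 0.1 s.
3. the lever is held by its grip at the cam's highest lift, the stand-off loaded (value of joint cam_lever between 1.6 and 1.9 rad and contact force between specimen and load_cell above 8 N and contact force between the fingers and lever_grip above 1 N), for 0.5 s.
At the end, for the whole second after the job is handed in: The lever stands straight up at the cam's highest lift (joint 1.75 rad, within 0.15 rad; lift above 11.5 mm), at rest, held by fingers in contact with the hand grip (above 1 N); the stand-off presses on the load cell with more than 8 N; the zero button is up (all of step 3 and velocity of joint cam_lever between -0.1 and 0.1 rad/s and value of joint follower above 0.0115 m and value of joint zero_button below 0.001 m); the arm keeps its last pose, push and grip.
It fails at once if the zero button is pressed while the press is lifted (value of joint zero_button above 0.003 m and value of joint follower above 0.002 m).
It fails at once if another thing on the bench is moved more than 20 mm (distance of any of spare_a, spare_b, scale, vase, hex_driver, scraper, resin_bottle, alcohol_bottle from where it was at the start of the episode above 0.02 m).
It fails at once if the stand-off leaves the middle of the press (horizontal distance between specimen and load_cell above 0.01 m).
It also fails if it takes over 48 s, if anything falls off the work surface, if the arm or the gripper's body presses on something with over 40 N, if the wrist force passes 120 N, or if a joint passes its speed limit or range.

## Robot

A 6-joint arm with a two-finger parallel gripper is mounted at the origin on the work surface. World frame = base frame: x ahead of the robot, y to its left, z up, the work surface at z = 0. Lengths are in m, angles in rad, forces in N, time in s.
With the tool pointing down it reaches from about 0.35 to 0.925 m from the base axis. Payload 6.4 kg.
Tool frame: the origin (TCP) lies at the very end of the fingers, on their centre line; the grasp point (between the pads) lies 19 mm behind it (bot.hold_point_z is the distance from the TCP to the grasp point, in m); z points along the fingers, y is the line along which they close (so a half turn about z gives the same grasp; the last joint's range is limited). The gripper opens to 85 mm and grips with 20 to 120 N. Pads are 22 mm wide; open, the fingers measure 114 mm over their backs; the gripper's body (76 mm by 85 mm) begins 54 mm behind the grasp point. The pads swing forward as they close: fully open they stand 13 mm farther back than shut.
Start: joints at [0.978, 0.245, 1.558, -0, 1.339, -0.174], TCP at [0.264, 0.594, 0.231] pointing down, gripper open.
Joint ranges: [-3.13, 3.13], [-1.02, 2.26], [0.13, 2.54], [-0.95, 4.09], [0.21, 2.88], [-2.74, 2.74]. Speed limits (rad/s): [2.57, 2.57, 3.14, 3.14, 3.14, 3.14].

## Interface

Orientations are given as [roll, pitch, yaw] about the fixed x, y, z axes, in that order (R = Rz(yaw) Ry(pitch) Rx(roll)).
In Python, from cell import bot, monitor, vision, models gives the robot as it stands. Calls block until the motion is done:
- bot.move_ptp(position, orientation): joint-space move of the TCP to a pose.
- bot.line_to(position, frame=None, max_speed=0.15, until_force=None): straight line of the TCP; frame=None keeps the orientation; max_speed is the mean speed in m/s. With until_force (N) it stops when the force on the tool has changed by that much, and returns True; else False.
- bot.move_j(angles): joint-space move.
- bot.command_gripper(opening, strength=None): opening from 0.0 (shut) to 1.0 (fully open); strength is the grip in N (None keeps the last); returns when the fingers have stopped.
- bot.pause(seconds).
- bot.inverse_kinematics(position, orientation): joint angles nearest the present ones, or None.
- monitor.read_state(): the state.
- vision.get_image(name): name is "scene" or "top" or "wrist"; returns a dict with "frame" (420x560x3 uint8, red, green, blue), "camera_matrix" (3x3 intrinsics, pixels), "R" (3x3) and "t" (3): a world point X has camera coordinates R X + t. Camera axes: x right, y down, z forward; pixel columns grow to the right and rows downward; lengths in m; the calibration is good to about 2 mm. A picture is of the moment at which its call begins. There is no depth.
A pose or a line that the arm cannot do raises bot.Unreachable and nothing moves.
- bot.job_done(): hands the job in; it is judged then, once.
Trained networks look in the newest picture that a camera, given by its name, has taken for a name from the list of things; names that differ only in an ending like _2 or _b are one class to them, and where a whole thing is asked for, a point or a joint stands for the part that bears it (a point fixed in the world has none). Each returns a list of dicts, best first, with "p" (0 to 1); they miss things now and then, are a little off and sometimes report something else, mostly with a low value. They report only what shows in the picture. A call takes as long as a camera call. They do not tell look-alikes from the thing itself.
- models.cut_out(camera, name): "mask" (420x560 bool, what is visible of it) and "bbox" ([centre column, centre row, width, height] in pixels, round what is visible of it).
The state is a dict: "t": time; "joint_positions": joint angles; "joint_vel": joint speeds; "tau": joint torques, N m; "tcp_pos": TCP position; "eef_rot": TCP orientation; "contact_force": force on the tool from outside, world axes, zero at the start; "torque": the same for the moment, N m; "opening": opening from 0.0 (shut) to 1.0 (fully open); "grip_force": force on a finger pad.
Only numpy, scipy, OpenCV 4.12 (cv2) and the standard library are available. Lean on these libraries where they do the work, as an engineer would, in place of code of your own. Each camera call takes 0.05 s, during which the arm holds its last target. There are 200 camera calls.

## Working session

There is one attempt and no reset: what is moved stays moved. The work goes in short steps, each a Python script; the robot and the scene stay as the last script left them, time stands still between calls to the robot, and variables do not carry over. Pictures are saved under pics/ and viewed, at most 10 in all, crops included, and the job is handed in when it is done.

```bash
ls; mkdir -p pics
python3 - <<'E'
from cell import bot, monitor, vision, models
import cv2,numpy as np
a=[]
for n in ("scene","top"):
    d=vision.get_image(n); a.append(d["frame"]); print(n,d["camera_matrix"].tolist(),d["R"].tolist(),d["t"].tolist())
    cv2.imwrite(f"pics/{n}0.png",cv2.cvtColor(cv2.resize(d["frame"],(800,600)),cv2.COLOR_RGB2BGR))
    for o in ("stand","indicator","zero_button_top","lever_grip","specimen","scale","hex_driver","load_cell"):
        print(o,[(round(r["p"],2),[round(float(v)) for v in r["bbox"]]) for r in models.cut_out(n,o)])
print(monitor.read_state()["t"])
E
```

```text
pics
scene [[511.77885883037914, 0.0, 273.4971646909712], [0.0, 511.77885883037914, 204.8818058969174], [0.0, 0.0, 1.0]] [[-0.6099736682492731, 0.792312320857072, 0.013164735493202151], [0.4160616835208392, 0.3343620882937322, -0.8456327036117153], [-0.6744069984425802, -0.5103363402011802, -0.5336028676101119]] [0.3938422122539782, -0.055533206362080145, 2.1494231489191042]
stand [(0.71, [304, 246, 72, 92]), (0.29, [343, 268, 15, 13])]
indicator [(0.86, [240, 177, 37, 28]), (0.68, [176, 192, 40, 32]), (0.62, [222, 208, 42, 31])]
zero_button_top []
lever_grip [(0.35, [343, 266, 16, 16])]
specimen [(0.64, [344, 267, 14, 13]), (0.57, [305, 246, 75, 92])]
scale [(0.6, [404, 300, 44, 36])]
hex_driver []
load_cell []
top [[425.3139920980563, 0.0, 278.06788840570744], [0.0, 425.3139920980563, 209.9450205932188], [0.0, 0.0, 1.0]] [[-0.027083763147184775, -0.9995787914550686, 0.01042638225905675], [-0.9870707006074843, 0.02509356836503708, -0.1583090168908885], [0.1579807006442167, -0.014579180358785063, -0.9873345662560531]] [-0.08316821214689644, 0.5347722994634674, 1.18502538988041]
stand [(0.93, [215, 180, 108, 95]), (0.25, [320, 235, 20, 65])]
indicator [(0.94, [419, 297, 56, 64]), (0.84, [451, 208, 68, 63])]
zero_button_top [(0.57, [370, 231, 9, 12]), (0.45, [349, 177, 98, 24]), (0.39, [450, 220, 13, 9])]
lever_grip [(0.72, [251, 224, 29, 3])]
specimen [(0.54, [250, 224, 32, 11])]
scale [(0.97, [111, 219, 48, 54]), (0.33, [232, 205, 70, 50])]
hex_driver [(0.78, [319, 236, 16, 66]), (0.6, [349, 177, 96, 23])]
load_cell []
0.9
```

View pics/scene0.png

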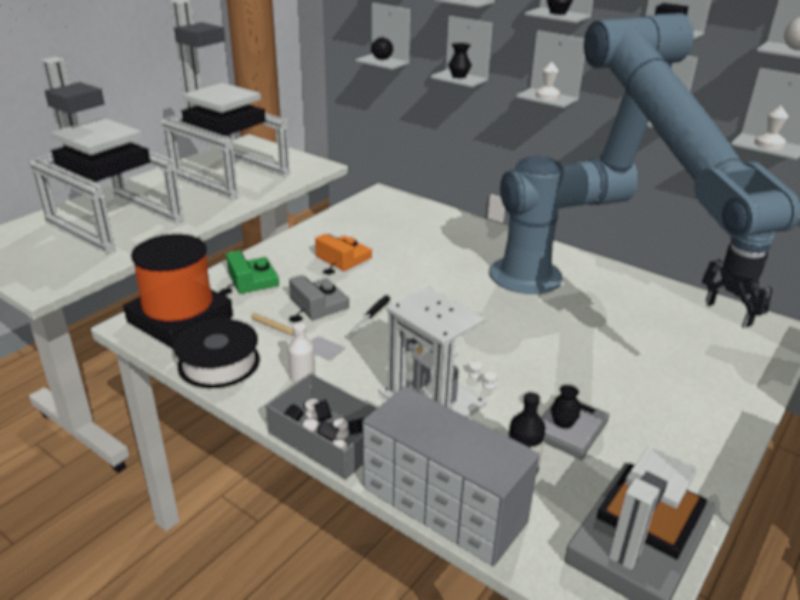

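View pics/top0.png

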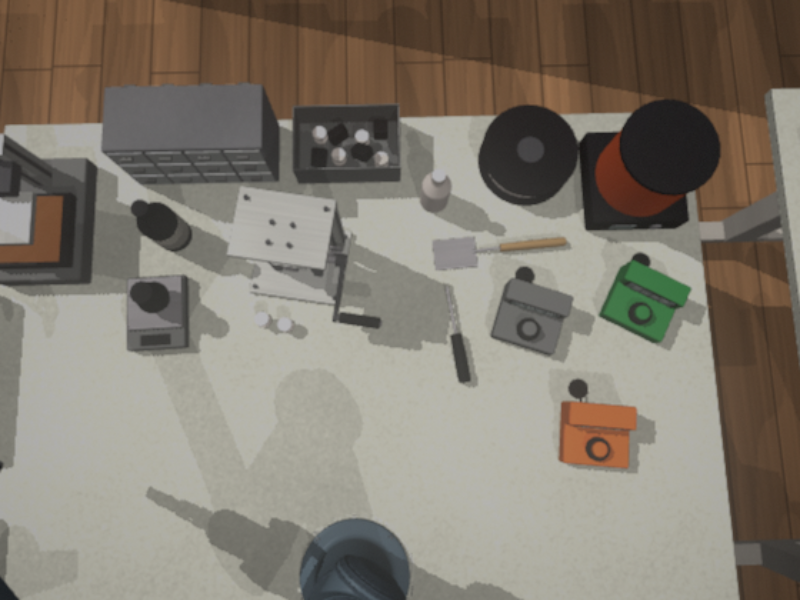

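The grey indicator at top-view picture (530,315), i.e. px (371,220), with its button at px (370,230), is the one meant. The green one (645,300) and the orange one (598,435) are the look-alikes to leave alone. The lever grip is the black bar at picture (360,320), px (252,224), and the screwdriver is at (458,345), right of it.

```bash
cat > h.py <<'E'
from cell import bot, monitor, vision, models
import cv2,numpy as np
def ray(d,uv,z):
    r=d["R"].T@np.linalg.inv(d["camera_matrix"])@np.array([uv[0],uv[1],1.]); c=-d["R"].T@d["t"]
    return c+r*(z-c[2])/r[2]
def proj(d,X):
    p=d["camera_matrix"]@(d["R"]@np.array(X)+d["t"]); return p[:2]/p[2]
def save(d,name,box=None,size=(800,600)):
    f=d["frame"]
    if box: f=f[box[1]:box[3],box[0]:box[2]]
    cv2.imwrite("pics/"+name,cv2.cvtColor(cv2.resize(f,size,interpolation=cv2.INTER_CUBIC),cv2.COLOR_RGB2BGR))
E
python3 - <<'E'
from h import *
d=vision.get_image("top")
m=models.cut_out("top","zero_button_top")
for r in m: print(r["p"],r["bbox"],ray(d,r["bbox"][:2],.058))
g=models.cut_out("top","lever_grip")[0]
(c,s,a)=cv2.minAreaRect(np.argwhere(g["mask"])[:,::-1].astype(np.float32)); print("grip",c,s,a,ray(d,c,.08))
hp=[(245,190),(341,207),(331,268),(230,262)]
hp=[ray(d,(u*.7,v*.7),.242) for u,v in hp];print(np.round(hp,3))
i=[(o["p"],o["bbox"]) for o in models.cut_out("top","indicator")];print(i)
save(d,"crop1.png",(150,110,430,320))
# tune-free look
print(monitor.read_state()["t"])
E
```

```text
0.42 [450.6, 218.1, 14.2, 7.7] [ 0.49391662 -0.58880925  0.058     ]
grip (251.53079223632812, 223.2538604736328) (27.41167449951172, 7.566117763519287) 7.125016689300537 [ 0.49086137 -0.02176907  0.08      ]
[[ 0.7    0.165  0.242]
 [ 0.666 -0.001  0.242]
 [ 0.558  0.017  0.242]
 [ 0.573  0.188  0.242]]
[(0.82, [451.9, 207.9, 66.1, 62.1]), (0.69, [375.1, 220.4, 59.4, 60.9]), (0.67, [419.8, 297.6, 54.8, 67.1])]
1.1
```

View pics/crop1.png

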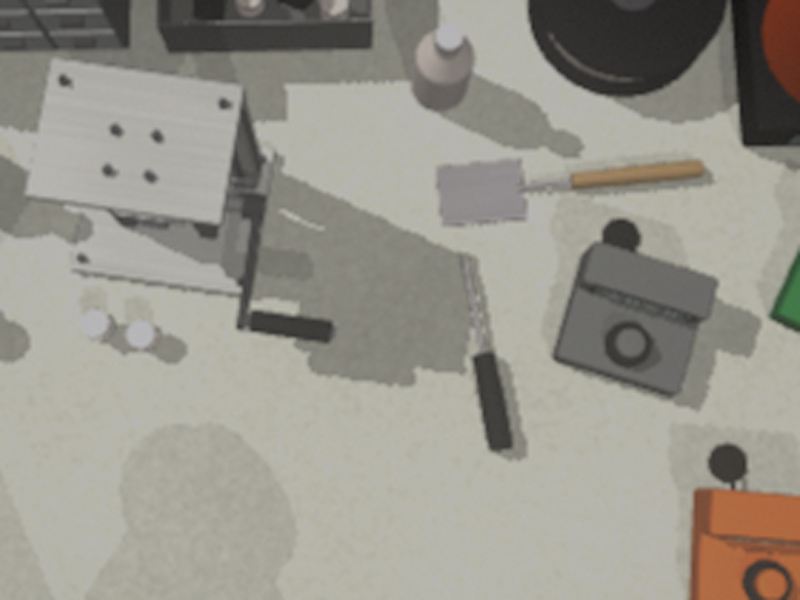

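Run:
```python
from h import *
d=vision.get_image("top")
px=lambda u,v:(150+u*.35,110+v*.35)
B=ray(d,px(629,343),.058); G=ray(d,px(291,326),.08)
e=[ray(d,px(*p),.242) for p in ((28,192),(221,221),(55,62),(242,87))]
g=[ray(d,px(*p),.08) for p in ((250,320),(332,331))]
ya=[np.arctan2(*( (a-b)[[0,1]]*[-1,1])) for a,b in ((e[0],e[1]),(e[2],e[3]),(g[0],g[1]))]
print("B",B,"G",G,"yaw",np.degrees(ya)); yaw=np.mean(ya[:2])
s=monitor.read_state();print(s["eef_rot"])
bot.command_gripper(0.0)
p=s["tcp_pos"]; bot.line_to([p[0],p[1],.38],max_speed=.3)
for off in (np.pi/2,-np.pi/2):
    print(off,bot.inverse_kinematics([G[0],G[1],.061],[np.pi,0,yaw+off]),bot.inverse_kinematics([G[0]+.11,G[1],.191],[np.pi,0,yaw+off]),bot.inverse_kinematics([B[0],B[1],.25],[np.pi,0,yaw+off]))
```

```text
B [ 0.46563054 -0.35654061  0.058     ] G [ 0.48846602 -0.02261566  0.08      ] yaw [-10.13792791  -9.26348741  -9.16888899]
[-3.14156761e+00  3.30352472e-05  2.72279587e+00]
1.5707963267948966 [-2.78622367e-01  1.04480553e-01  2.06632716e+00 -4.44089210e-16
  9.70784941e-01 -1.09313078e-01] [-2.26910591e-01  1.66018024e-01  1.72586347e+00 -4.44089210e-16
  1.24971116e+00 -5.76013027e-02] [-0.84668328  0.08235993  1.70648309  0.          1.35274963 -0.67737399]
-1.5707963267948966 None None [-8.46683281e-01  8.23599286e-02  1.70648309e+00 -4.44089210e-16
  1.35274963e+00  2.46421866e+00]
```

Run:
```python
from h import *
yaw=np.radians(-9.5)
bot.move_ptp([.42,-.06,.36],[np.pi,0,yaw+np.pi/2])
d=vision.get_image("wrist"); save(d,"w1.png",size=(700,525))
for o in ("lever_grip","stand"):
  for r in models.cut_out("wrist",o): print(o,r["p"],r["bbox"])
G=np.array([.4885,-.0226,.08]);print("proj",proj(d,G))
bot.move_ptp([.43,-.35,.25],[np.pi,0,yaw+np.pi/2])
d=vision.get_image("wrist"); save(d,"w2.png",size=(700,525))
for o in ("zero_button_top","indicator"):
  for r in models.cut_out("wrist",o): print(o,r["p"],r["bbox"],ray(d,r["bbox"][:2],.058))
print("proj",proj(d,[.4656,-.3565,.058]),monitor.read_state()["t"])
```

```text
lever_grip 0.96 [337.0, 124.5, 23.3, 75.9]
stand 0.57 [443.1, 82.2, 233.7, 164.5]
proj [336.93693133 124.45681891]
zero_button_top 0.75 [322.7, 185.6, 32.4, 31.3] [ 0.46790659 -0.35761177  0.058     ]
zero_button_top 0.63 [113.5, 332.9, 29.6, 29.9] [ 0.23567885 -0.47546041  0.058     ]
indicator 0.85 [162.3, 321.1, 164.1, 137.2] [ 0.28849086 -0.47028012  0.058     ]
indicator 0.81 [417.0, 350.4, 119.6, 92.9] [ 0.54169671 -0.54771734  0.058     ]
indicator 0.79 [363.2, 186.1, 168.2, 162.1] [ 0.50428596 -0.36411232  0.058     ]
proj [320.02720991 184.82580979] 6.4333
```

View pics/w1.png

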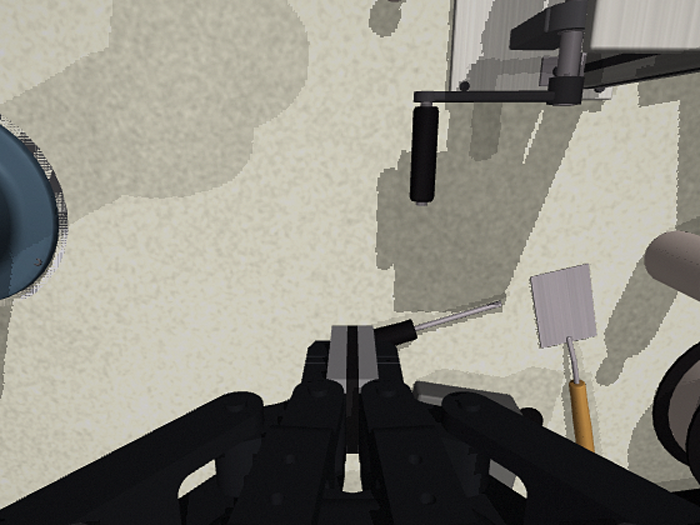

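View pics/w2.png

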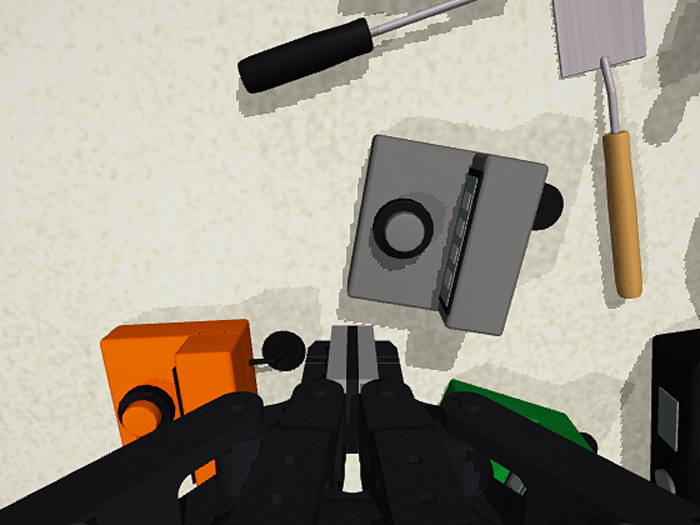

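w1 shows the grip at picture (423,155), matching the estimate within a pixel. w2 shows the grey indicator's button at (404,232), and the orange and green look-alikes stand well apart. Next I press the grey button.

Run:
```python
from h import *
x,y=.4675,-.3575
bot.line_to([x,y,.12],max_speed=.2); bot.line_to([x,y,.065],max_speed=.1)
h=bot.line_to([x,y,.044],max_speed=.02,until_force=12); s=monitor.read_state()
print(h,s["tcp_pos"],s["contact_force"]); bot.pause(.3); s=monitor.read_state(); print(s["tcp_pos"],s["contact_force"])
d=vision.get_image("wrist"); save(d,"w3.png",size=(560,420))
bot.line_to([x,y,.10],max_speed=.1); bot.pause(.2)
s=monitor.read_state(); print(s["tcp_pos"],s["contact_force"],s["t"])
```

```text
True [ 0.46770759 -0.35773523  0.05205121] [-1.03349313  1.62586328  5.62923146]
[ 0.46772023 -0.357718    0.05202896] [-1.53665624  1.33559681  5.88446291]
[ 0.46705548 -0.35703118  0.09902108] [-0.49287741 -0.3529819   1.08796048] 9.8583
```

View pics/w3.png

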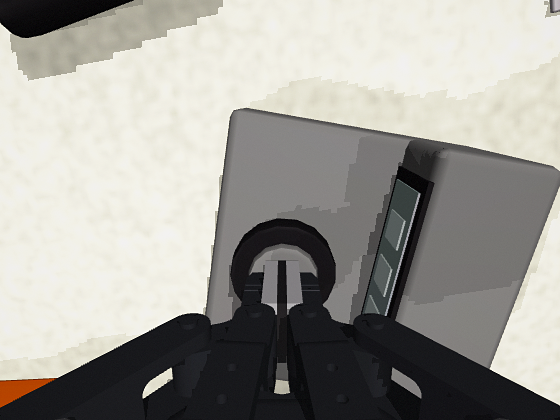

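The button went down 6.0 mm. w3 shows the fingertips centred on it at (283,265). One slightly firmer press, with the lever still down, will make sure of it. Then I go over to the grip.

Run:
```python
from h import *
x,y=.4675,-.3575
bot.line_to([x,y,.06],max_speed=.1)
h=bot.line_to([x,y,.048],max_speed=.02,until_force=20); bot.pause(.3); s=monitor.read_state()
print(h,s["tcp_pos"],s["contact_force"])
bot.line_to([x,y,.20],max_speed=.2); bot.pause(.2)
yaw=np.radians(-9.5); ex=np.array([np.cos(yaw),np.sin(yaw),0]); ey=np.array([-np.sin(yaw),np.cos(yaw),0])
G=np.array([.4885,-.0226,.08]); H=G-.006*ey
o=[np.pi,0,yaw+np.pi/2]
bot.command_gripper(1.0)
bot.move_ptp([H[0],H[1],.22],o)
d=vision.get_image("wrist")
for r in models.cut_out("wrist","lever_grip"): print(r["p"],r["bbox"],ray(d,r["bbox"][:2],.08))
print(proj(d,G),bot.hold_point_z,monitor.read_state()["t"])
save(d,"w4.png",size=(560,420))
```

```text
True [ 0.46808873 -0.35811305  0.05201939] [-1.47990617  1.85051796  5.89564687]
0.67 [282.3, 187.6, 27.8, 103.8] [ 0.49009381 -0.0217553   0.08      ]
[280.4387084  188.99323577] 0.0187 14.45
```

View pics/w4.png

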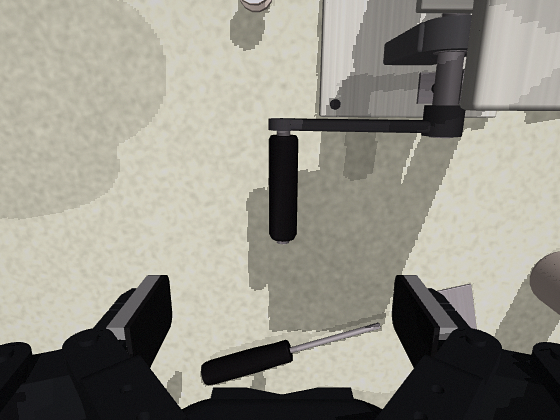

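The grip shows at (283,188) with the fingers aligned to it, at (0.4897,-0.022). I'll descend, grip, and start the arc while watching the forces.

```bash
cat >> h.py <<'E'
yaw=np.radians(-9.5); ex=np.array([np.cos(yaw),np.sin(yaw),0]); ey=np.array([-np.sin(yaw),np.cos(yaw),0]); ez=np.array([0,0,1.])
G=np.array([.4895,-.0222,.081]); C=G+.11*np.cos(.1745)*ex; C[2]=.1
def P(th,dz): 
    a=th-.1745
    return C-.006*ey+.11*(-np.cos(a)*ex+np.sin(a)*ez)-dz*ez
def rep(th):
    s=monitor.read_state(); print(round(th,2),np.round(s["tcp_pos"],4),np.round(s["contact_force"],1),round(s["opening"],3),round(s["grip_force"],1),round(s["t"],2),flush=True); return s
E
python3 - <<'E'
from h import *
bot.line_to(P(0,.021),max_speed=.1); rep(0)
bot.command_gripper(0.0,60); bot.pause(.2); rep(0)
for th in np.arange(.15,.61,.15):
    bot.line_to(P(th,.021),max_speed=.08); s=rep(th)
    if np.linalg.norm(s["contact_force"])>40: print("high"); break
E
```

```text
0 [ 0.489  -0.0283  0.0605] [ 1.  -0.3  1.3] 1.0 0.0 16.2
0 [ 0.4889 -0.0282  0.0601] [ 1.1 -0.2  0.4] 0.239 58.5 17.02
0.15 [ 0.4872 -0.0279  0.0763] [ 4.2 -0.2 -2.8] 0.236 58.9 17.38
0.3 [ 0.4877 -0.028   0.0924] [ 5.1 -0.5 -1.9] 0.235 59.1 17.73
0.45 [ 0.4908 -0.0285  0.1084] [ 3.9 -0.4 -3.4] 0.238 59.3 18.09
0.6 [ 0.4962 -0.0294  0.1239] [ 1.9 -1.2 -2.7] 0.235 59.4 18.45
```

Opening 0.24 corresponds to the 22 mm bar, and the forces are small. I'll continue to the top.

Run:
```python
from h import *
for th in [.75,.9,1.05,1.2,1.35,1.5,1.63,1.75]:
    bot.line_to(P(th,.021),max_speed=.08); s=rep(th)
    if np.linalg.norm(s["contact_force"])>45: print("high"); break
bot.pause(.7); rep(th); print(P(1.75,.021))
d=vision.get_image("scene"); save(d,"s2.png",(220,150,420,300))
for n in ("top","scene"):
    vision.get_image(n)
    print(n,[(r["p"],r["bbox"]) for r in models.cut_out(n,"lever_grip")])
```

```text
0.75 [ 0.5043 -0.0309  0.1392] [ 0.2 -1.4 -1.5] 0.24 59.5 18.81
0.9 [ 0.5146 -0.0327  0.1528] [-4.6 -2.2 -0.6] 0.237 59.8 19.17
1.05 [ 0.5258 -0.0346  0.1639] [-3.8 -2.7 -0.8] 0.235 59.8 19.52
1.2 [ 0.5391 -0.0369  0.1736] [-5.1 -3.2  0.2] 0.236 59.9 19.88
1.35 [ 0.5538 -0.0395  0.1812] [-5.8 -3.1  1. ] 0.235 59.9 20.24
1.5 [ 0.5693 -0.0421  0.1865] [-3.8 -3.7 -0.2] 0.24 59.9 20.6
1.63 [ 0.5833 -0.0445  0.1891] [-3.2 -2.8  0.6] 0.239 59.9 20.93
1.75 [ 0.5963 -0.0468  0.1898] [-3.8 -4.2  0.3] 0.235 60.0 21.24
1.75 [ 0.5962 -0.0468  0.1898] [-3.4 -4.1 -0.9] 0.238 60.0 21.94
[ 0.59586383 -0.04608263  0.18899878]
top [(0.56, [109.5, 221.3, 42.1, 56.5])]
scene []
```

View pics/s2.png

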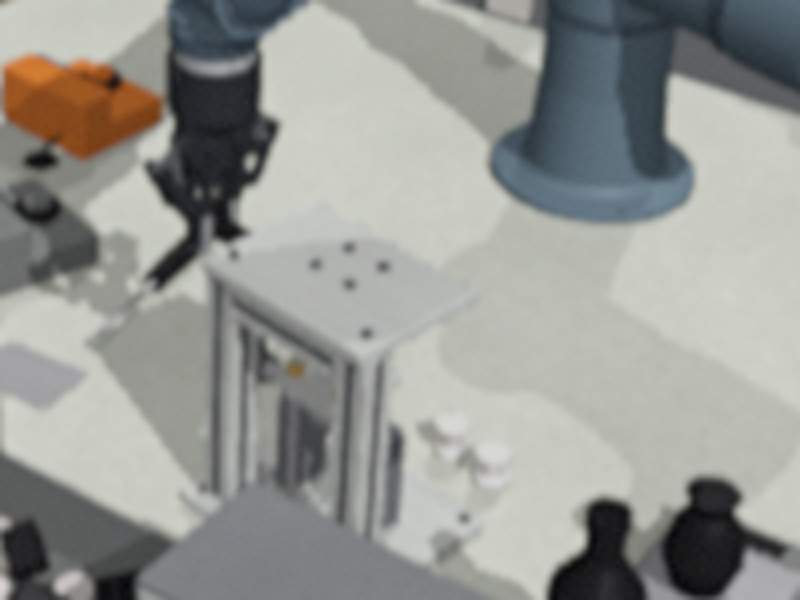

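The grip travelled 0.109 m along the press x and 0.130 m up from rest. That puts the lever at about 1.75 rad, still held at 60 N with the 22 mm bar in the jaws. The picture shows the gripper beside the head plate at (205,230) and the spares undisturbed.

```bash
python3 -c "
from cell import bot
print(bot.job_done())"
```

```text
the job is handed in; nothing more can be done
None
```

I zeroed the indicator with the lever down, then raised the lever to about 1.75 rad (from arm positions) and handed the job in still holding the grip at 60 N; the load on the stand-off was not measured directly, and no verdict came back.

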